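Slide a circuit board off a preheater plate and seat it in its cradle

ROBOT

A 6-joint arm with a two-finger parallel gripper is mounted at the origin on the work surface. World frame = base frame: x ahead of the robot, y to its left, z up, the work surface at z = 0. Lengths are in m, angles in rad, forces in N, time in s.
With the tool pointing down it reaches from about 0.375 to 0.9 m from the base axis. Payload 3.1 kg.
Tool frame: the origin (TCP) lies where the fingers leave the gripper's body, on its centre line; the fingertips stand 73 mm ahead of it and the grasp point (between the pads) lies 54 mm ahead of it; z points along the fingers, y is the line along which they close (so a half turn about z gives the same grasp; the last joint's range is limited). The gripper opens to 85 mm and grips with 20 to 120 N. Pads are 22 mm wide; open, the fingers measure 114 mm over their backs; the gripper's body (76 mm by 85 mm) begins 54 mm behind the grasp point. The pads swing forward as they close: fully open they stand 13 mm farther back than shut.
Start: joints at [1.004, 0.527, 1.433, -0, 1.181, -0.178], TCP at [0.237, 0.578, 0.304] pointing down, gripper open.
Joint ranges: [-3.08, 3.08], [-0.75, 2.2], [0.22, 2.44], [-1.43, 4.57], [0, 2.65], [-2.85, 2.85]. Speed limits (rad/s): [2.79, 2.79, 3.14, 3.14, 3.14, 3.14].

INTERFACE

Orientations are given as a unit quaternion [x, y, z, w].
In Python, from station import manip gives the robot as it stands.
- The arm moves only by the tool step_arm, never from a script. Its argument "moves" is one flat list of numbers, 5 for each row, row after row: the opening, from 0 (shut) to 1 (fully open), then the shift along the world's x, y, z scaled (see below), then the turn about the world's z scaled (see below). In form: [fingers, x, y, z, yaw, fingers, x, y, z, yaw, ...]. A call has 1 to 12 rows; each row is the pose to reach, as a shift and turn from the pose commanded when the call began, turning the shorter way round; what a row does not reach only later rows make up. The controller multiplies each number of a shift by 200 mm and each number of a turn by pi rad. A row lasts 1/8 s, in which the tool goes at most 62.5 mm and 10.7 degrees, less where a joint would pass 70% of its speed; a pose out of reach is approached as far as the arm can. A call with a number of a shift or a turn outside -1 to 1 is refused whole. A call with a gripper value outside its range is refused whole. The fingers move at their own pace and stop on an object; "grip_force" is the grip in N (left out, the last holds). Time passes only in rows, so rows that repeat a pose let the fingers close. It gives the time, the measured TCP pose, the force, the opening and the grip force at its end, in the units of the state.
- manip.sense(): the state, without advancing time (a new reading comes with each control period).
- manip.snapshot(name): name is "scene" or "top" or "wrist"; returns a dict with "color" (480x640x3 uint8, blue, green, red), "z_map" (480x640 float32, m along the optical axis (not along the pixel's ray), 0 where there is no reading), "fovy" (degrees; the focal length in pixels is half the picture's height over the tangent of half this angle, whatever the lens; pixels are square), "cx", "cy" (the principal point, pixels), "R" (3x3) and "t" (3): a world point X has camera coordinates R X + t; the wrist camera has in their place "mount" (4x4, takes a point from camera to tool coordinates, whose origin is the TCP and whose axes are the flange's). Camera axes: x right, y down, z forward; pixel columns grow to the right and rows downward; lengths in m; the calibration is good to about 2 mm. A picture is of the moment at which its call begins: read the wrist's pose just before it.
- manip.sign_off(): hands the job in; it is judged then, once.
The state is a dict: "t": time; "q": joint angles; "qd": joint speeds; "tau": joint torques, N m; "tcp_pos": TCP position; "tool_rot": TCP orientation; "force": force on the tool from outside, world axes, zero at the start; "ft_torque": the same for the moment, N m; "finger_gap": opening from 0.0 (shut) to 1.0 (fully open); "gripper_force": force on a finger pad.
Only numpy, scipy, OpenCV 4.12 (cv2) and the standard library are available. Lean on these libraries where they do the work, as an engineer would, in place of code of your own. Each camera call takes 0.05 s, during which the arm holds its last target. There are 200 camera calls.

TASK

Press lightly on the bare circuit board lying between the guide bars of the cold preheater and slide it out over the open front edge, until a bit under half of it overhangs and it still lies flat there by itself. Then grip the overhanging part by its two long edges, lift the board off and lay it gently, flat and square between the end lips of the cradle, and let go. The board is brittle: never press it on the preheater or the cradle with more than about 15 N, never drop it, and leave the multimeter, bottle and screwdriver where they are.

Things in the scene. Friction and masses are not known exactly. Their poses are not given: they have to be found in the camera images.
- board_center (a point): Centre, half-way up, of the loose green circuit board: a flat rigid plate 100 (x) by 60 (y) by 2.5 mm, 35 to 65 g, its face smooth. x lies along it, z up. It starts flat between the guide bars, parallel to them within 2 degrees, its +x end 3 to 7 mm from the stop bar, some 4 mm free on each side: no finger fits beside, behind or under it there
- board_end (a point): Middle of the board's -x end (brass strip), half-way up, 50 mm from its centre: this end slides out first, some 35 mm behind the edge at the start. A fingertip pressed on the board drags it along: fingertips grip it better than the plate under it does. Press on its +x half, so that the finger stays over the plate and the board does not tip
- preheater_edge (a point): Middle of the preheater's open front edge, at the level of its flat dark top, 50 to 58 mm above the table (screw feet: read it). x points from the edge inward over the plate, y along the edge, z up: the board slides out along -x. In front of and below the edge there is nothing but the table
- preheater: The fixed white preheater, 200 (x) by 150 (y) by 50 mm, on screw feet raised by 0 to 8 mm; origin at the centre of its underside, axes as for its edge. On its top two guide bars, 6 mm high, run along x from 20 to 148 mm behind the edge, inner faces at y = +34 and -34 mm; a stop bar as high joins them, its face 140 mm behind the edge. The top is on stiff springs, yielding 0.5 mm at 10 N
- cradle_seat (a point): Centre of the blue pad of the fixed cradle, on the pad's upper face, 45 mm above the table. The firm pad (yields 0.5 mm at 10 N) is 112 (x) by 44 mm (y) on an equally narrow pedestal. The board lies on it lengthwise along x, either way round, its long edges jutting 8 mm past the pad on both sides, where fingers can pass
- cradle: The fixed cradle; origin at the centre of its underside, axes as for its pad. Foot plate 160 by 110 mm, 8 mm high. An end lip closes each end of the pad at x = +56 and -56 mm: 6 mm thick, 44 mm wide, standing 5 mm above the pad
- multimeter_center (a point): Centre of the orange multimeter lying on the table, 150 by 76 by 34 mm, long along its x: leave it alone
- dispenser_center (a point): Centre of the white dispenser bottle with steel cap, 44 mm across, 85 mm high: leave it alone
- screwdriver_grip (a point): Middle of the red handle of a screwdriver lying on the table, 150 mm long: leave it alone
There are look-alikes about, which are no part of the job. What is shaped like the cradle but pink or red is not meant. Leave any orange look-alike of the part that bears board_center alone.

How it is judged:
On the way, in this order (a step that is already met when the one before it is completed fails the run):
1. the board lies flat on the preheater, overhanging its front edge by 30 to 49 mm, touched by nothing else (x of board_center in the frame of preheater_edge between 0.001 and 0.02 m and y of board_center in the frame of preheater_edge between -0.012 and 0.012 m and z of board_center in the frame of preheater_edge between -0.001 and 0.003 m and angle between board_center's own z axis and vertical below 0.04 rad and contact force between board and preheater above 0.05 N and contact force between the fingers and board below 0.05 N), for 0.2 s.
2. the board is held in the fingers, clear of the preheater (height (world z) of board_center above 0.065 m and contact force between the fingers and board above 0.5 N and contact force between board and preheater below 0.02 N), for 0.1 s.
At the end, for the whole second after the job is handed in: The board rests flat (within 3 degrees) on the cradle's pad between the end lips, its centre within 7.5 mm lengthwise and 8 mm sideways of the pad's centre, square to it within 8 degrees, let go and at rest (x of board_center in the frame of cradle_seat between -0.0075 and 0.0075 m and y of board_center in the frame of cradle_seat between -0.008 and 0.008 m and z of board_center in the frame of cradle_seat between -0.001 and 0.0035 m and angle between the x axis of board_center and the x axis of cradle_seat, either way round below 0.14 rad and angle between board_center's own z axis and vertical below 0.05 rad and linear speed of board below 0.01 m/s and contact force between the fingers and board below 0.05 N); the robot touches nothing.
It fails at once if the board is pressed on the preheater with more than 15 N (contact force between board and preheater above 15 N).
It fails at once if the board is pressed or dropped on the cradle with more than 15 N (contact force between board and cradle above 15 N).
It fails at once if the board is dropped (its centre less than 30 mm above the table, or tipped by over 35 degrees) (height (world z) of board_center below 0.03 m or angle between board_center's own z axis and vertical above 0.6 rad).
It fails at once if the multimeter, the bottle or the screwdriver is moved by more than 15 mm (distance of any of multimeter_center, dispenser_center, screwdriver_grip from where it was at the start of the episode above 0.015 m).
It also fails if it takes over 67 s, if anything falls off the work surface, if the arm or the gripper's body presses on something with over 40 N, if the wrist force passes 120 N, or if a joint passes its speed limit or range.

## Working session

There is one attempt and no reset: what is moved stays moved. The work goes in short steps, Python scripts to look and compute and a tool call to move; the robot and the scene stay as the last step left them, time stands still between calls to the robot, and variables do not carry over. Pictures are saved under pics/ and viewed, at most 10 in all, crops included, and the job is handed in when it is done.

Besides the shell and the picture viewer there is one more tool, called by a JSON object that holds its "method" and its "body". step_arm: Moves the arm, as the interface text tells. Its arguments: {"type":"object","properties":{"moves":{"type":"array","items":{"type":"number"}},"grip_force":{"type":"number"}},"required":["moves"]}

```bash
mkdir -p pics; cat > h.py <<'E'
import numpy as np, cv2
from station import manip
from scipy.spatial.transform import Rotation as Ro
def snap(n):
    s=manip.sense(); d=manip.snapshot(n); d['f']=240/np.tan(np.radians(d['fovy'])/2)
    if n=='wrist':
        M=np.asarray(d['mount']); T=np.eye(4); T[:3,:3]=Ro.from_quat(s['tool_rot']).as_matrix(); T[:3,3]=s['tcp_pos']
        W=T@M; d['Rw']=W[:3,:3]; d['c']=W[:3,3]
    else:
        R=np.asarray(d['R']); d['Rw']=R.T; d['c']=-R.T@np.asarray(d['t'])
    return d
def ray(d,uv,z):
    uv=np.atleast_2d(uv).astype(float)
    v=np.c_[(uv[:,0]-d['cx'])/d['f'],(uv[:,1]-d['cy'])/d['f'],np.ones(len(uv))]@d['Rw'].T
    return d['c']+v*((z-d['c'][2])/v[:,2])[:,None]
def cloud(d):
    v,u=np.mgrid[:480,:640]; z=d['z_map']
    p=np.stack([(u-d['cx'])/d['f']*z,(v-d['cy'])/d['f']*z,z],-1)@d['Rw'].T+d['c']
    p[z<=0]=np.nan; return p
E
python3 - <<'E'
from h import *
s=manip.sense(); print(s)
for n in('scene','top'):
    d=snap(n); cv2.imwrite(f'pics/{n}0.png',d['color']); print(n,d['fovy'],d['cx'],d['cy'],d['c'],d['Rw'].round(3).tolist())
E
```

```text
{'t': 0.0, 'q': array([ 1.00351542e+00,  5.28439674e-01,  1.43392320e+00, -1.47983040e-05,
        1.18139184e+00, -1.78464940e-01]), 'qd': array([ 0.00081079,  0.00038604, -0.00045832,  0.00038192, -0.00071823,
        0.00052602]), 'tau': array([-6.21347317e-04, -4.42354918e+01, -1.78025240e+01, -4.12752524e-04,
        8.38920416e-03,  1.23966655e-05]), 'tcp_pos': array([0.23657721, 0.57787886, 0.30294308]), 'tool_rot': array([ 1.93182827e-01,  9.81162182e-01, -1.00924167e-03, -3.87440030e-04]), 'force': array([0.7291913 , 0.16467453, 0.27082862]), 'ft_torque': array([0.0030871 , 0.01349569, 0.025483  ]), 'gripper_force': 0.0, 'finger_gap': 1.0019018912540774}
scene 53.73870420318386 318.93648649634054 243.93154551321257 [ 1.30406043 -0.18027735  0.73993336] [[0.32, 0.62, -0.716], [0.947, -0.206, 0.245], [0.004, -0.757, -0.653]]
top 56.40734391224812 324.549613872149 238.69243143353714 [0.53101032 0.05906657 0.88362836] [[0.001, -0.997, 0.072], [-1.0, -0.003, -0.019], [0.019, -0.072, -0.997]]
```

View pics/top0.png

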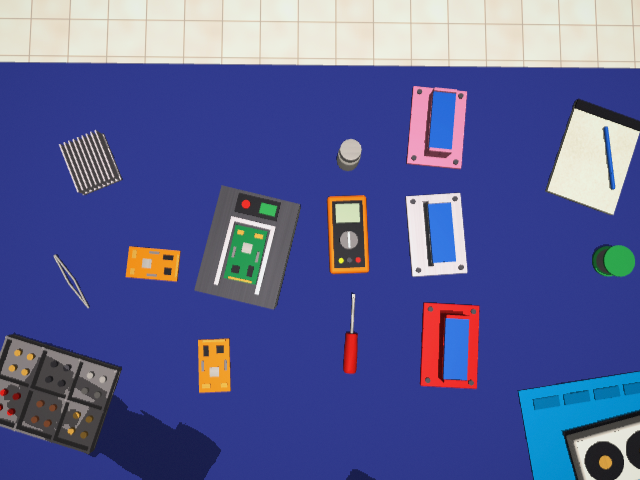

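View pics/scene0.png

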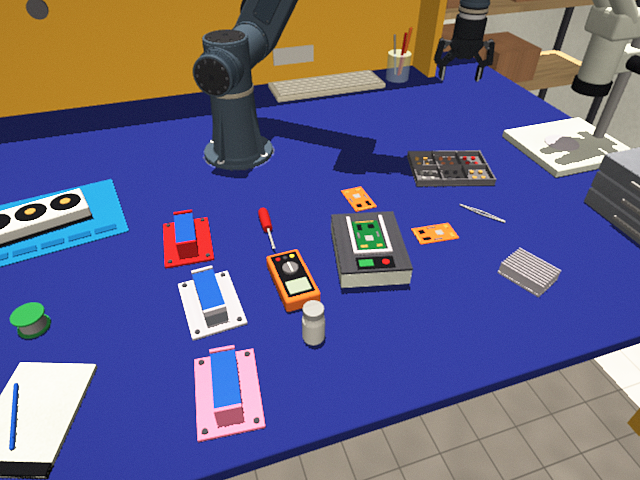

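The top view shows the green board at (248,250) on the preheater, with its brass strip at (240,280) facing the front edge at the image bottom. The orange look-alike boards are at (153,264) and (214,365). The white-footed cradle at (437,235) is the one meant; the pink (437,126) and red (450,345) ones are not. The multimeter is at (348,235), the bottle at (349,153) and the screwdriver at (350,340).

```bash
cat > m.py <<'E'
from h import *
d=snap('top'); P=cloud(d); im=d['color']; hsv=cv2.cvtColor(im,cv2.COLOR_BGR2HSV)
def box(m): 
    m=m.copy()
    z=np.nanmedian(P[m][:,2]); n,l,st,_=cv2.connectedComponentsWithStats(m.astype(np.uint8)); 
    k=1+np.argmax(st[1:,4]); c=max(cv2.findContours((l==k).astype(np.uint8),0,2)[0],key=cv2.contourArea)
    return z,c[:,0]
def rep(n,m,z=None):
    zz,c=box(m); w=ray(d,c,zz if z is None else z)[:,:2].astype(np.float32)
    r=cv2.minAreaRect(w); b=cv2.boxPoints(r); print(n,'z',round(float(zz),4),'c',np.round(r[0],4),'size',np.round(r[1],4),'ang',round(r[2],1),'box',b.round(3).tolist())
v,u=np.mgrid[:480,:640]
def R(a,b,c,e): return (u>a)&(u<b)&(v>c)&(v<e)
tab=P[R(290,320,300,400)]; print('table z',np.nanmedian(tab[:,2]))
pre=R(185,310,175,320)
rep('pre',pre&(P[...,2]>.035))
flat=P[pre&(hsv[...,2]<110)&(P[...,2]>.035)&(hsv[...,1]<90)]; print('top z',np.nanpercentile(flat[:,2],[10,50,90]))
g=R(222,275,218,292)&(hsv[...,0]>45)&(hsv[...,0]<85)&(hsv[...,1]>100)
g=cv2.morphologyEx(g.astype(np.uint8),cv2.MORPH_CLOSE,np.ones((9,9)))>0; rep('board',g)
wh=R(205,290,205,310)&(hsv[...,1]<50)&(hsv[...,2]>190); rep('bars',wh)
rep('pad',R(400,470,190,280)&(hsv[...,0]>95)&(hsv[...,0]<120)&(P[...,2]>.03))
rep('cradle foot+',R(400,470,190,280)&(hsv[...,1]<60)&(hsv[...,2]>150),.008)
E
python3 m.py; python3 - <<'E'
from h import *
d=snap('top'); a=cv2.resize(d['color'][180:315,190:310],None,fx=3.6,fy=3.6); b=cv2.resize(d['color'][180:315,395:480],None,fx=3.6,fy=3.6)
cv2.imwrite('pics/crop.png',np.hstack([a,b]))
E
```

```text
table z 0.00046601363319220823
pre z 0.0584 c [0.5758 0.1855] size [0.1515 0.1998] ang 76.6 box [[0.460999995470047, 0.13500000536441803], [0.6549999713897705, 0.08900000154972076], [0.6909999847412109, 0.23600000143051147], [0.4959999918937683, 0.28200000524520874]]
top z [0.05578098 0.05774894 0.05970959]
board z 0.0602 c [0.5618 0.189 ] size [0.0607 0.0997] ang 78.0 box [[0.5070000290870667, 0.17000000178813934], [0.6039999723434448, 0.14900000393390656], [0.6169999837875366, 0.20800000429153442], [0.5189999938011169, 0.2290000021457672]]
bars z 0.0636 c [0.5605 0.1903] size [0.0835 0.128 ] ang 76.6 box [[0.48899999260902405, 0.16500000655651093], [0.6129999756813049, 0.13500000536441803], [0.6320000290870667, 0.2160000056028366], [0.5080000162124634, 0.2460000067949295]]
pad z 0.0455 c [ 0.6041 -0.1758] size [0.1137 0.0479] ang 4.2 box [[0.5460000038146973, -0.15600000321865082], [0.5490000247955322, -0.20399999618530273], [0.6629999876022339, -0.19599999487400055], [0.6589999794960022, -0.14800000190734863]]
cradle foot+ z 0.0086 c [ 0.6039 -0.1776] size [0.1601 0.1094] ang 4.0 box [[0.5199999809265137, -0.1289999932050705], [0.527999997138977, -0.23800000548362732], [0.6880000233650208, -0.22699999809265137], [0.6800000071525574, -0.11699999868869781]]
```

View pics/crop.png

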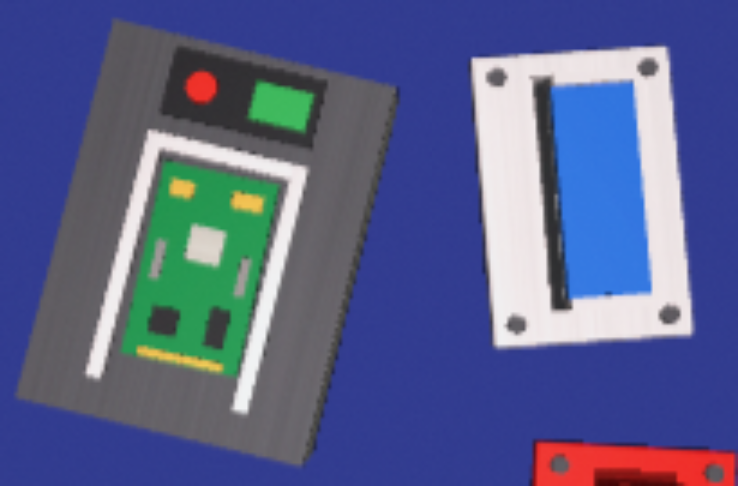

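The crop confirms the choice: the green board, with brass strip, lies between the white guide bars, and the white-footed cradle has the blue pad. The sizes match (200x150, 100x60, 160x110 mm). I'm moving above the board.

{"method": "step_arm", "body": {"moves": [0, 0.25, -0.3, 0, 0.0517, 0, 0.5, -0.6, 0, 0.0517, 0, 0.75, -0.9, 0, 0.0517, 0, 0.82, -1, 0, 0.0517]}}

```text
t: 0.7
tcp_pos: [0.3966, 0.3837, 0.3039]
tool_rot: [0.113, 0.994, 0.0, 0.0]
force: [0.9, 0.5, 0.0]
finger_gap: 0.142
gripper_force: 0.0
```

{"method": "step_arm", "body": {"moves": [0, 0.25, -0.25, -0.1, 0, 0, 0.5, -0.5, -0.2, 0, 0, 0.7, -0.75, -0.25, 0, 0, 0.8, -0.96, -0.25, 0, 0, 0.8, -0.96, -0.25, 0, 0, 0.8, -0.96, -0.25, 0]}}

```text
t: 1.45
tcp_pos: [0.5554, 0.1928, 0.2536]
tool_rot: [0.114, 0.994, 0.0, -0.001]
force: [0.4, 0.7, 0.3]
finger_gap: -0.003
gripper_force: 0.0
```

```bash
python3 - <<'E'
from h import *
s=manip.sense(); print(s['t'],s['tcp_pos'],s['force'],s['finger_gap']); R=Ro.from_quat(s['tool_rot']).as_matrix(); print(np.degrees(np.arctan2(R[1,1],R[0,1])),R[:,2])
d=snap('wrist'); cv2.imwrite('pics/w1.png',d['color']); print(d['c'])
E
```

```text
1.45 [0.55536016 0.19278512 0.25359609] [0.41347286 0.71996642 0.28710181] -0.003047994240481099
76.9349531216191 [-1.20353127e-03  3.66375618e-04 -9.99999209e-01]
[0.47454822 0.21155815 0.32297608]
```

View pics/w1.png

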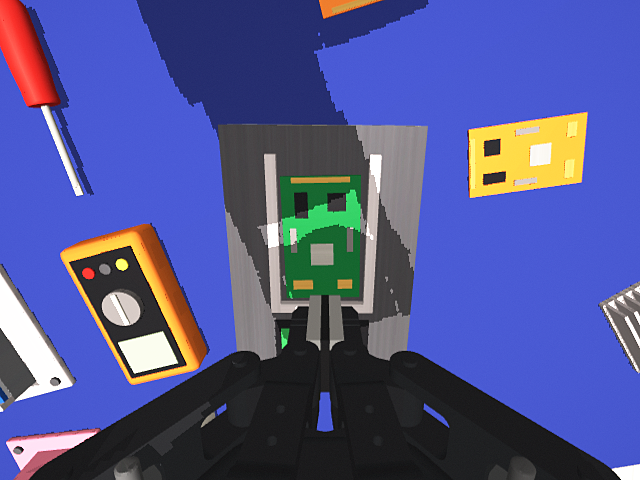

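The wrist view shows the board centred at about (320,235), the brass strip at (320,180), the preheater front edge at row 125, and the shut fingertips at (325,300). I'll cross-check the positions from here.

```bash
cat > w.py <<'E'
from h import *
def board(d,zc=.061,roi=(180,470,100,330)):
    hsv=cv2.cvtColor(d['color'],cv2.COLOR_BGR2HSV); v,u=np.mgrid[:480,:640]
    g=(u>roi[0])&(u<roi[1])&(v>roi[2])&(v<roi[3])&(hsv[...,0]>40)&(hsv[...,0]<88)&(hsv[...,1]>100)
    br=(u>roi[0])&(u<roi[1])&(v>roi[2])&(v<roi[3])&(hsv[...,0]>15)&(hsv[...,0]<=40)&(hsv[...,1]>100)
    m=cv2.morphologyEx(g.astype(np.uint8),cv2.MORPH_CLOSE,np.ones((15,15)))
    c=max(cv2.findContours(m,0,2)[0],key=cv2.contourArea)[:,0]
    w=ray(d,c,zc)[:,:2].astype(np.float32); r=cv2.minAreaRect(w); return r,cv2.boxPoints(r)
E
python3 - <<'E'
from w import *
d=snap('wrist'); P=cloud(d); r,b=board(d); print(np.round(r[0],4),np.round(r[1],4),r[2],b.round(4).tolist())
print('board z',np.nanmedian(P[225:235,310:330,2]),'plate z',np.nanmedian(P[140:150,230:400,2]),np.nanmedian(P[170:290,240:260,2]))
# front edge by depth
for u in (250,290,330,370,400):
    col=P[100:160,u,2]; k=100+np.argmax(np.nan_to_num(col)>.04); print(u,k,ray(d,[u,k-.5],.0575)[0].round(4))
E
```

```text
[0.5583 0.1896] [0.0598 0.0997] 78.01538848876953 [[0.5033000111579895, 0.17069999873638153], [0.6007999777793884, 0.15000000596046448], [0.6132000088691711, 0.2084999978542328], [0.5156999826431274, 0.22920000553131104]]
board z 0.05901770942465201 plate z 0.05652620962487595 0.05647864247630527
250 126 [0.4644 0.1602 0.0575]
290 126 [0.4708 0.1879 0.0575]
330 126 [0.4771 0.2157 0.0575]
370 127 [0.4842 0.2433 0.0575]
400 127 [0.4889 0.2641 0.0575]
```

Both views put the board centre about 85 mm behind the edge, so the slide is about 77 mm. I'm moving above its +x half and down to just above contact.

{"method": "step_arm", "body": {"moves": [0, 0.145, -0.044, -0.2, 0, 0, 0.145, -0.044, -0.4, 0, 0, 0.145, -0.044, -0.57, 0, 0, 0.145, -0.044, -0.57, 0, 0, 0.145, -0.044, -0.57, 0]}}

```text
t: 2.17
tcp_pos: [0.5848, 0.1856, 0.1412]
tool_rot: [0.112, 0.994, 0.0, 0.001]
force: [0.9, 0.7, -0.2]
finger_gap: 0.0
gripper_force: 0.0
```

{"method": "step_arm", "body": {"moves": [0, 0, 0, -0.004, 0, 0, 0, 0, -0.008, 0, 0, 0, 0, -0.008, 0]}}

```text
t: 2.55
tcp_pos: [0.5848, 0.1844, 0.139]
tool_rot: [0.113, 0.994, 0.0, 0.001]
force: [0.3, -0.9, 0.3]
finger_gap: -0.002
gripper_force: 0.0
```

{"method": "step_arm", "body": {"moves": [0, 0, 0, -0.005, 0, 0, 0, 0, -0.01, 0, 0, 0, 0, -0.015, 0, 0, 0, 0, -0.02, 0, 0, 0, 0, -0.02, 0, 0, 0, 0, -0.02, 0]}}

```text
t: 3.3
tcp_pos: [0.5846, 0.1844, 0.1343]
tool_rot: [0.113, 0.994, -0.0, -0.0]
force: [1.5, 0.5, 0.6]
finger_gap: 0.002
gripper_force: 0.0
```

{"method": "step_arm", "body": {"moves": [0, 0, 0, -0.0025, 0, 0, 0, 0, -0.0025, 0]}}

```text
t: 3.55
tcp_pos: [0.5845, 0.1844, 0.1338]
tool_rot: [0.113, 0.994, -0.0, -0.0]
force: [0.3, -0.3, -0.6]
finger_gap: -0.001
gripper_force: 0.0
```

{"method": "step_arm", "body": {"moves": [0, 0, 0, -0.0025, 0, 0, 0, 0, -0.0025, 0]}}

```text
t: 3.8
tcp_pos: [0.5845, 0.1844, 0.1333]
tool_rot: [0.113, 0.994, -0.0, -0.0]
force: [0.2, 0.2, -0.5]
finger_gap: -0.002
gripper_force: 0.0
```

{"method": "step_arm", "body": {"moves": [0, 0, 0, -0.0015, 0, 0, 0, 0, -0.0015, 0]}}

```text
t: 4.05
tcp_pos: [0.5845, 0.1844, 0.133]
tool_rot: [0.113, 0.994, -0.0, 0.0]
force: [-0.1, 0.3, -0.2]
finger_gap: -0.004
gripper_force: 0.0
```

{"method": "step_arm", "body": {"moves": [0, 0, 0, -0.0015, 0, 0, 0, 0, -0.0015, 0]}}

```text
t: 4.3
tcp_pos: [0.5845, 0.1843, 0.1327]
tool_rot: [0.113, 0.994, -0.0, -0.0]
force: [-0.1, 0.1, 0.3]
finger_gap: 0.001
gripper_force: 0.0
```

{"method": "step_arm", "body": {"moves": [0, 0, 0, -0.001, 0, 0, 0, 0, -0.001, 0]}}

```text
t: 4.55
tcp_pos: [0.5845, 0.1843, 0.1325]
tool_rot: [0.113, 0.994, -0.0, -0.0]
force: [-0.2, -0.2, 0.2]
finger_gap: 0.004
gripper_force: 0.0
```

{"method": "step_arm", "body": {"moves": [0, 0, 0, -0.001, 0, 0, 0, 0, -0.001, 0]}}

```text
t: 4.8
tcp_pos: [0.5846, 0.1844, 0.1324]
tool_rot: [0.113, 0.994, 0.0, 0.0]
force: [0.9, -0.5, 1.1]
finger_gap: -0.002
gripper_force: 0.3
```

{"method": "step_arm", "body": {"moves": [0, 0, 0, -0.001, 0, 0, 0, 0, -0.001, 0]}}

```text
t: 5.05
tcp_pos: [0.5846, 0.1844, 0.1323]
tool_rot: [0.113, 0.994, 0.0, 0.0]
force: [0.2, 0.9, 0.9]
finger_gap: -0.005
gripper_force: 1.0
```

{"method": "step_arm", "body": {"moves": [0, 0, 0, -0.001, 0, 0, 0, 0, -0.001, 0]}}

```text
t: 5.3
tcp_pos: [0.5845, 0.1844, 0.1322]
tool_rot: [0.113, 0.994, 0.0, 0.0]
force: [-1.7, -0.2, 4.6]
finger_gap: 0.004
gripper_force: 2.0
```

Contact at about 3–4 N. I'm starting the slide with a first 12 mm and checking the force.

{"method": "step_arm", "body": {"moves": [0, 0, 0, -0.0005, 0, 0, -0.0146, 0.0035, -0.0005, 0, 0, -0.0292, 0.007, -0.0005, 0, 0, -0.0438, 0.0105, -0.0005, 0, 0, -0.0584, 0.014, -0.0005, 0, 0, -0.0584, 0.014, -0.0005, 0]}}

```text
t: 6.05
tcp_pos: [0.5727, 0.1873, 0.1321]
tool_rot: [0.113, 0.994, 0.0, 0.0]
force: [0.6, -0.3, 5.8]
finger_gap: -0.002
gripper_force: 2.8
```

```bash
python3 - <<'E'
from w import *
s=manip.sense(); print(s['t'],s['tcp_pos'],s['force'],s['gripper_force'])
d=snap('top'); cv2.imwrite('pics/t2.png',d['color'][150:330,170:340]); d=snap('wrist'); P=cloud(d)
hsv=cv2.cvtColor(d['color'],cv2.COLOR_BGR2HSV)
v,u=np.mgrid[:480,:640]
b=(hsv[...,0]>18)&(hsv[...,0]<35)&(hsv[...,1]>100)&(u>220)&(u<420)&(v<330)
n,l,st,c=cv2.connectedComponentsWithStats(b.astype(np.uint8))
for i in range(1,n):
    if st[i,4]>60: print(st[i],c[i],ray(d,c[i],.0595))
E
```

```text
6.05 [0.57267923 0.18733539 0.13209882] [ 0.59884986 -0.34842847  5.77336008] 2.8442734479904175
[338 145  38   8 148] [357.22972973 148.37162162] [[0.50418723 0.21620674 0.0595    ]]
[266 146  71  10 303] [301.62376238 149.47524752] [[0.49977475 0.19511178 0.0595    ]]
```

The board follows (brass strip moved about 11 mm) with 5.8 N of press. Continuing in stages.

{"method": "step_arm", "body": {"moves": [0, -0.0195, 0.0046, 0, 0, 0, -0.039, 0.0092, 0, 0, 0, -0.0585, 0.0138, 0, 0, 0, -0.078, 0.0184, 0, 0, 0, -0.0975, 0.0232, 0, 0, 0, -0.0975, 0.0232, 0, 0]}}

```text
t: 6.9
tcp_pos: [0.553, 0.192, 0.1321]
tool_rot: [0.113, 0.994, 0.0, -0.0]
force: [0.5, -0.7, 5.5]
finger_gap: -0.002
gripper_force: 3.0
```

{"method": "step_arm", "body": {"moves": [0, -0.0195, 0.0046, 0, 0, 0, -0.039, 0.0092, 0, 0, 0, -0.0585, 0.0138, 0, 0, 0, -0.078, 0.0184, 0, 0, 0, -0.0975, 0.0232, 0, 0, 0, -0.0975, 0.0232, 0, 0]}}

```text
t: 7.65
tcp_pos: [0.5335, 0.1967, 0.132]
tool_rot: [0.113, 0.994, 0.0, -0.0]
force: [0.4, 0.3, 5.5]
finger_gap: -0.0
gripper_force: 3.0
```

```bash
cat > b.py <<'E'
from w import *
s=manip.sense(); print(s['t'],s['tcp_pos'],s['force'],s['gripper_force'])
d=snap('wrist'); P=cloud(d); cv2.imwrite('pics/wb.png',d['color'])
hsv=cv2.cvtColor(d['color'],cv2.COLOR_BGR2HSV); v,u=np.mgrid[:480,:640]
ex=np.array([.9728,-.2317]); ey=np.array([.2317,.9728]); E=np.array([.4754,.2085])
g=(hsv[...,0]>15)&(hsv[...,0]<88)&(hsv[...,1]>90)&(P[...,2]>.045)&(P[...,2]<.075)
m=cv2.morphologyEx(g.astype(np.uint8),cv2.MORPH_OPEN,np.ones((3,3)))
n,l,st,c=cv2.connectedComponentsWithStats(m); k=1+np.argmax(st[1:,4]); m=(l==k)
c=max(cv2.findContours(m.astype(np.uint8),0,2)[0],key=cv2.contourArea)[:,0]
w=ray(d,c,.0595)[:,:2]; L=np.c_[(w-E)@ex,(w-E)@ey]
print('local x min',np.percentile(L[:,0],[0,2,5]),'y range',L[:,1].min(),L[:,1].max(), 'z',np.nanmedian(P[m][:,2]))
e=L[L[:,0]<L[:,0].min()+.003]; e=e[np.abs(e[:,1]-np.mean(e[:,1]))<.024]; print('end yaw deg',-np.degrees(np.polyfit(e[:,1],e[:,0],1)[0]),'mid y',e[:,1].mean())
z=P[...,2]; pts=[]
for uu in range(180,460,10):
    col=z[60:300,uu]; cc=hsv[60:300,uu]
    k=np.argmax((np.nan_to_num(col)>.045)&(cc[:,1]<70)&(cc[:,2]<170)); 
    if k>0: q=(ray(d,[uu,60+k-.5],.057)[0][:2]-E); pts.append((round(q@ey,3),round(q@ex,4)))
print('edge (y,x)',pts)
E
python3 b.py
```

```text
7.65 [0.53346883 0.19665146 0.13204763] [0.38178636 0.32996347 5.46102003] 3.0160387605428696
local x min [-0.01733321 -0.01680447 -0.0162647 ] y range -0.029933435652002693 0.03180726143909798 z 0.05865171116063561
end yaw deg 2.0796453261341115 mid y -0.005180154637638233
edge (y,x) [(np.float64(-0.057), np.float64(-0.0007)), (np.float64(-0.053), np.float64(-0.0007)), (np.float64(-0.049), np.float64(-0.0008)), (np.float64(-0.045), np.float64(-0.0008)), (np.float64(-0.041), np.float64(-0.0008)), (np.float64(-0.037), np.float64(-0.0009)), (np.float64(-0.033), np.float64(-0.0009)), (np.float64(-0.03), np.float64(0.0194)), (np.float64(-0.022), np.float64(0.0247)), (np.float64(-0.016), np.float64(-0.0034)), (np.float64(-0.012), np.float64(-0.0035)), (np.float64(-0.005), np.float64(0.0371)), (np.float64(-0.0), np.float64(0.037)), (np.float64(0.004), np.float64(0.037)), (np.float64(0.008), np.float64(-0.0032)), (np.float64(0.012), np.float64(-0.0037)), (np.float64(0.016), np.float64(-0.0037)), (np.float64(0.021), np.float64(0.0234)), (np.float64(0.032), np.float64(-0.0006)), (np.float64(0.036), np.float64(-0.0007)), (np.float64(0.04), np.float64(-0.0007)), (np.float64(0.044), np.float64(-0.0007)), (np.float64(0.048), np.float64(-0.0008)), (np.float64(0.053), np.float64(-0.0004))]
```

Overhang is now about 16.6 mm. Another 25.5 mm puts the centre about 8 mm behind the edge.

{"method": "step_arm", "body": {"moves": [0, -0.0207, 0.0049, 0, 0, 0, -0.0413, 0.0098, 0, 0, 0, -0.062, 0.0148, 0, 0, 0, -0.0827, 0.0197, 0, 0, 0, -0.1033, 0.0246, 0, 0, 0, -0.124, 0.0295, 0, 0, 0, -0.124, 0.0295, 0, 0]}}

```text
t: 8.57
tcp_pos: [0.5086, 0.2025, 0.132]
tool_rot: [0.113, 0.994, 0.0, -0.0]
force: [0.3, 0.2, 6.3]
finger_gap: -0.004
gripper_force: 3.1
```

```bash
python3 b.py
```

```text
8.575 [0.50861651 0.20253152 0.13204042] [0.31831146 0.20760805 6.25588964] 3.0759814381599426
local x min [-0.04287682 -0.04241948 -0.04201638] y range -0.02997391752496459 0.03176492908394565 z 0.058669307926988906
end yaw deg 1.6934085230473928 mid y 0.01267106671706638
edge (y,x) [(np.float64(-0.06), np.float64(-0.0019)), (np.float64(-0.056), np.float64(-0.0019)), (np.float64(-0.052), np.float64(-0.002)), (np.float64(-0.047), np.float64(-0.0016)), (np.float64(-0.043), np.float64(-0.0016)), (np.float64(-0.039), np.float64(-0.0016)), (np.float64(-0.034), np.float64(-0.0017)), (np.float64(-0.03), np.float64(-0.0017)), (np.float64(-0.022), np.float64(-0.0009)), (np.float64(-0.016), np.float64(-0.029)), (np.float64(-0.012), np.float64(-0.029)), (np.float64(-0.005), np.float64(0.0115)), (np.float64(-0.0), np.float64(0.0247)), (np.float64(0.004), np.float64(0.0246)), (np.float64(0.008), np.float64(-0.0284)), (np.float64(0.012), np.float64(-0.0292)), (np.float64(0.016), np.float64(-0.0293)), (np.float64(0.021), np.float64(-0.0021)), (np.float64(0.034), np.float64(-0.0018)), (np.float64(0.038), np.float64(-0.0018)), (np.float64(0.043), np.float64(-0.0019)), (np.float64(0.047), np.float64(-0.0019)), (np.float64(0.051), np.float64(-0.0019)), (np.float64(0.055), np.float64(-0.002))]
```

Overhang is about 41 mm. I'm lifting off straight up slowly, opening, and moving in front of the edge above the grasp point.

{"method": "step_arm", "body": {"moves": [0, 0, 0, 0.003, 0, 0, 0, 0, 0.01, 0, 0, 0, 0, 0.05, 0, 0, 0, 0, 0.2, 0, 0.5, 0, 0, 0.3, 0, 1, 0, 0, 0.35, 0]}}

```text
t: 9.38
tcp_pos: [0.5091, 0.2024, 0.203]
tool_rot: [0.113, 0.994, 0.0, 0.001]
force: [0.6, -0.7, 0.7]
finger_gap: 0.42
gripper_force: 0.0
```

{"method": "step_arm", "body": {"moves": [1, -0.125, 0.028, 0.05, 0.008, 1, -0.25, 0.055, 0.05, 0.008, 1, -0.25, 0.055, 0.05, 0.008, 1, -0.25, 0.055, 0.05, 0.008]}}

```text
t: 9.88
tcp_pos: [0.46, 0.2134, 0.2118]
tool_rot: [0.1, 0.995, 0.0, 0.001]
force: [0.0, -0.7, -0.0]
finger_gap: 1.004
gripper_force: 0.0
```

```bash
python3 b.py; python3 - <<'E'
from h import *
s=manip.sense(); R=Ro.from_quat(s['tool_rot']).as_matrix(); print(np.degrees(np.arctan2(R[1,1],R[0,1])))
d=snap('top'); P=cloud(d); hsv=cv2.cvtColor(d['color'],cv2.COLOR_BGR2HSV)
cv2.imwrite('pics/two.png',np.hstack([cv2.imread('pics/wb.png')[:,120:520],cv2.resize(d['color'][180:340,170:303],(399,480))]))
E
```

```text
9.875 [0.45999577 0.21337039 0.21179906] [ 0.01329543 -0.73613002 -0.01918726] 0.0
local x min [-0.04368939 -0.04352848 -0.0433269 ] y range -0.030074968716781142 0.031904199591088235 z 0.05899015661500806
end yaw deg 3.3958927676180615 mid y 0.024342414635232353
edge (y,x) [(np.float64(-0.07), np.float64(-0.0022)), (np.float64(-0.063), np.float64(-0.0046)), (np.float64(-0.056), np.float64(-0.0048)), (np.float64(-0.049), np.float64(-0.0029)), (np.float64(-0.042), np.float64(-0.0046)), (np.float64(-0.035), np.float64(-0.0026)), (np.float64(-0.022), np.float64(-0.0008)), (np.float64(-0.015), np.float64(-0.0283)), (np.float64(-0.008), np.float64(0.0116)), (np.float64(-0.001), np.float64(0.0114)), (np.float64(0.006), np.float64(0.0112)), (np.float64(0.011), np.float64(-0.0278)), (np.float64(0.018), np.float64(-0.028)), (np.float64(0.033), np.float64(-0.0026)), (np.float64(0.04), np.float64(-0.0021)), (np.float64(0.047), np.float64(-0.0046)), (np.float64(0.053), np.float64(-0.0048)), (np.float64(0.06), np.float64(-0.0028)), (np.float64(0.067), np.float64(-0.0023)), (np.float64(0.075), np.float64(-0.0003))]
78.4544200325611
```

View pics/two.png

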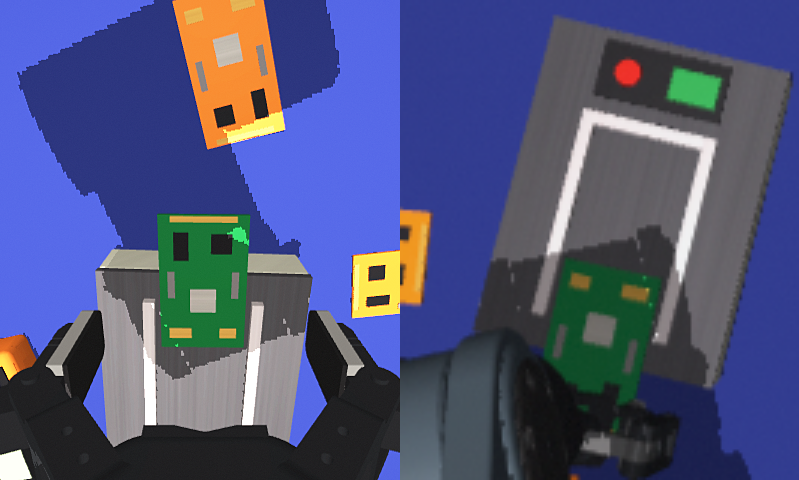

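The board lies flat with about 40 mm overhanging (wrist view, brass end at row 215, preheater edge at row 270), and the open fingers straddle it. I'm descending and gripping lightly.

{"method": "step_arm", "body": {"moves": [1, -0.012, 0.003, -0.2, 0, 1, -0.012, 0.003, -0.4, 0, 1, -0.012, 0.003, -0.48, 0, 1, -0.012, 0.003, -0.515, 0, 1, -0.012, 0.003, -0.515, 0, 1, -0.012, 0.003, -0.515, 0], "grip_force": 25}}

```text
t: 10.72
tcp_pos: [0.4574, 0.2141, 0.1098]
tool_rot: [0.1, 0.995, 0.0, 0.001]
force: [0.4, 0.2, -0.4]
finger_gap: 1.001
gripper_force: 0.0
```

{"method": "step_arm", "body": {"moves": [0.8, 0, 0, 0, 0, 0.75, 0, 0, 0, 0, 0.7, 0, 0, 0, 0, 0.65, 0, 0, 0, 0, 0.55, 0, 0, 0, 0, 0.55, 0, 0, 0, 0, 0.55, 0, 0, 0, 0]}}

```text
t: 11.6
tcp_pos: [0.4568, 0.214, 0.109]
tool_rot: [0.1, 0.995, 0.0, 0.0]
force: [0.3, 0.4, 4.7]
finger_gap: 0.692
gripper_force: 26.2
```

Gripped (gap 0.69 ≈ 59 mm). Lifting gently.

{"method": "step_arm", "body": {"moves": [0.5, 0, 0, 0.005, 0, 0.5, 0, 0, 0.015, 0, 0.5, 0, 0, 0.05, 0, 0.5, 0, 0, 0.12, 0, 0.5, 0, 0, 0.2, 0, 0.5, 0, 0, 0.3, 0, 0.5, 0, 0, 0.4, 0, 0.5, 0, 0, 0.4, 0, 0.5, 0, 0, 0.4, 0]}}

```text
t: 12.72
tcp_pos: [0.4564, 0.2139, 0.1888]
tool_rot: [0.1, 0.995, -0.0, -0.0]
force: [0.9, 0.3, -0.7]
finger_gap: 0.69
gripper_force: 27.0
```

```bash
cat > g.py <<'E'
from h import *
s=manip.sense(); R=Ro.from_quat(s['tool_rot']).as_matrix(); print(s['t'],s['tcp_pos'],s['force'],s['finger_gap'],s['gripper_force'],'tool y deg',np.degrees(np.arctan2(R[1,1],R[0,1])))
d=snap('wrist'); P=cloud(d); T=(P-s['tcp_pos'])@R
hsv=cv2.cvtColor(d['color'],cv2.COLOR_BGR2HSV)
g=(hsv[...,0]>15)&(hsv[...,0]<88)&(hsv[...,1]>90)&(T[...,2]>.025)&(T[...,2]<.09)&(np.abs(T[...,0])<.1)&(np.abs(T[...,1])<.05)
m=cv2.morphologyEx(g.astype(np.uint8),cv2.MORPH_OPEN,np.ones((3,3)))
n,l,st,c=cv2.connectedComponentsWithStats(m); k=1+np.argmax(st[1:,4]); m=(l==k); q=T[m]
A=np.c_[q[:,:2],np.ones(len(q))]; co=np.linalg.lstsq(A,q[:,2],rcond=None)[0]
print('N',len(q),'tilt x,y deg',np.degrees(co[:2]),'z at 0',co[2])
print('tool x',q[:,0].min(),np.percentile(q[:,0],99.5),q[:,0].max(),'y',q[:,1].min(),q[:,1].max())
ys=np.linspace(-.02,.02,9); e=[np.percentile(q[np.abs(q[:,1]-y)<.002][:,0],99) for y in ys]; print('end yaw',np.degrees(np.polyfit(ys,e,1)[0]))
cv2.imwrite('pics/wg.png',d['color'])
E
python3 g.py
```

```text
12.725 [0.45636715 0.21387813 0.1888385 ] [ 0.86993274  0.297983   -0.7069306 ] 0.6903346524592231 27.00506418943405 tool y deg 78.46946163366678
N 16389 tilt x,y deg [-0.22702853  0.00753565] z at 0 0.05076588049006769
tool x -0.04848529306445851 0.023220359774217506 0.023965082472848176 y -0.03078078643716622 0.030611945999845347
end yaw -1.1468387448673014
```

View pics/wg.png

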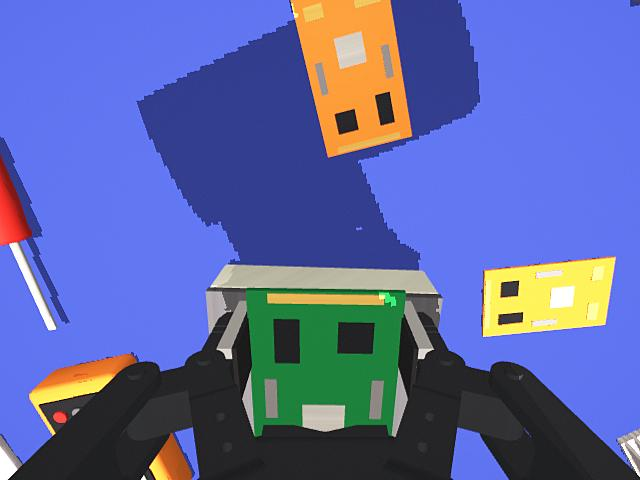

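The board is held flat (tilt 0.2°), and its centre is 26 mm ahead of the grip. I'm carrying it beyond the white cradle first, so the wrist camera can see the pad beside the held board.

{"method": "step_arm", "body": {"moves": [0.5, 0.05, -0.1, 0.15, 0.02, 0.5, 0.15, -0.3, 0.25, 0.04, 0.5, 0.28, -0.52, 0.25, 0.06, 0.5, 0.42, -0.76, 0.25, 0.08, 0.5, 0.55, -1, 0.25, 0.0863]}}

```text
t: 13.4
tcp_pos: [0.567, 0.0124, 0.2378]
tool_rot: [-0.035, 0.999, 0.0, -0.001]
force: [0.4, -0.4, -0.3]
finger_gap: 0.688
gripper_force: 27.3
```

{"method": "step_arm", "body": {"moves": [0.5, 0.14, -0.24, 0, 0, 0.5, 0.28, -0.48, 0, 0, 0.5, 0.42, -0.72, 0, 0, 0.5, 0.55, -0.92, 0, 0, 0.5, 0.57, -0.96, 0, 0, 0.5, 0.57, -0.96, 0, 0, 0.5, 0.57, -0.96, 0, 0]}}

```text
t: 14.28
tcp_pos: [0.6796, -0.1764, 0.238]
tool_rot: [-0.036, 0.999, 0.001, -0.001]
force: [-0.8, 0.1, -1.1]
finger_gap: 0.687
gripper_force: 27.3
```

```bash
python3 g.py
```

```text
14.275 [ 0.67962976 -0.17638898  0.2380336 ] [-0.84262018  0.06469066 -1.14730367] 0.6868715165960062 27.304848432540894 tool y deg 94.07097258435125
N 16360 tilt x,y deg [-0.24714791 -0.0206541 ] z at 0 0.05082170540247187
tool x -0.04804473750537977 0.023114582406841097 0.023860629731868647 y -0.030229905943901098 0.032552114171842214
end yaw -0.8864247387886695
```

View pics/wg.png

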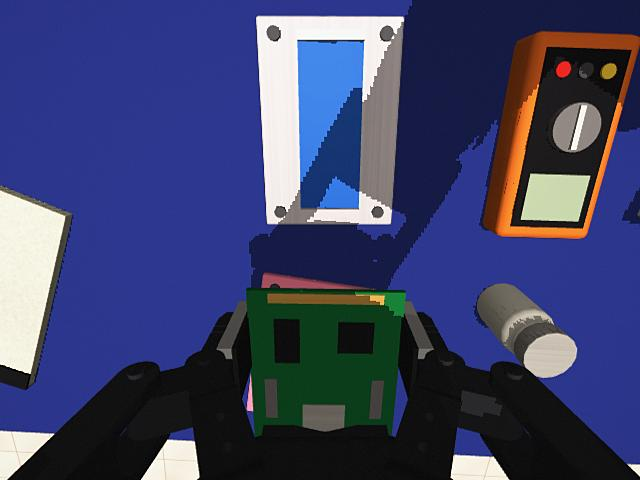

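The white cradle is fully in view: its pad spans (298–365, 40–210) and its foot (258–402, 17–223). The held board is below it at (325,360). I'll measure the pad in the tool frame.

```bash
python3 - <<'E'
from h import *
d=snap('wrist'); P=cloud(d); hsv=cv2.cvtColor(d['color'],cv2.COLOR_BGR2HSV); v,u=np.mgrid[:480,:640]
roi=(v<235)&(u>240)&(u<415)
for n,m,z in (('padtop',roi&(P[...,2]>.040)&(P[...,2]<.0475)&(hsv[...,1]>120),.045),('raised',roi&(P[...,2]>.042),.047),('foot',roi&(P[...,2]>.004)&(hsv[...,1]<90)&(P[...,2]<.02),.008)):
    mm=cv2.morphologyEx(m.astype(np.uint8),cv2.MORPH_OPEN,np.ones((3,3)))
    c=max(cv2.findContours(mm,0,2)[0],key=cv2.contourArea)[:,0]; r=cv2.minAreaRect(ray(d,c,z)[:,:2].astype(np.float32))
    print(n,np.round(r[0],4),np.round(r[1],4),r[2],np.nanmedian(P[m][:,2]))
E
```

```text
padtop [ 0.6016 -0.1775] [0.112  0.0436] 4.02743673324585 0.044325693071338074
raised [ 0.6019 -0.1777] [0.1245 0.0439] 3.9410717487335205 0.0444325484594458
foot [ 0.6016 -0.1776] [0.1578 0.1089] 4.033756256103516 0.0073463474340093315
```

{"method": "step_arm", "body": {"moves": [0.5, -0.15, -0.004, 0, 0, 0.5, -0.35, -0.01, 0, 0, 0.5, -0.5, -0.0145, 0, 0, 0.5, -0.521, -0.0145, -0.1, 0, 0.5, -0.521, -0.0145, -0.3, 0, 0.5, -0.521, -0.0145, -0.5, 0, 0.5, -0.521, -0.0145, -0.6, 0, 0.5, -0.521, -0.0145, -0.64, 0, 0.5, -0.521, -0.0145, -0.64, 0, 0.5, -0.521, -0.0145, -0.64, 0, 0.5, -0.521, -0.0145, -0.64, 0]}}

```text
t: 15.75
tcp_pos: [0.577, -0.1812, 0.1119]
tool_rot: [-0.035, 0.999, -0.001, 0.001]
force: [0.2, -0.2, -0.8]
finger_gap: 0.687
gripper_force: 27.3
```

```bash
python3 g.py; python3 - <<'E'
from h import *
d=snap('scene'); cv2.imwrite('pics/s2.png',cv2.resize(d['color'][230:350,150:310],None,fx=4,fy=4))
E
```

```text
15.75 [ 0.57697803 -0.18117945  0.11192779] [ 0.20675622 -0.16569854 -0.75541774] 0.687204983418654 27.302830517292023 tool y deg 94.00814156426361
N 16360 tilt x,y deg [-0.23247946 -0.05003688] z at 0 0.05079498296416889
tool x -0.048451835040615066 0.023214454742872107 0.023916766597302696 y -0.03027849581808532 0.03079580723786965
end yaw -0.8343190235644725
```

View pics/s2.png

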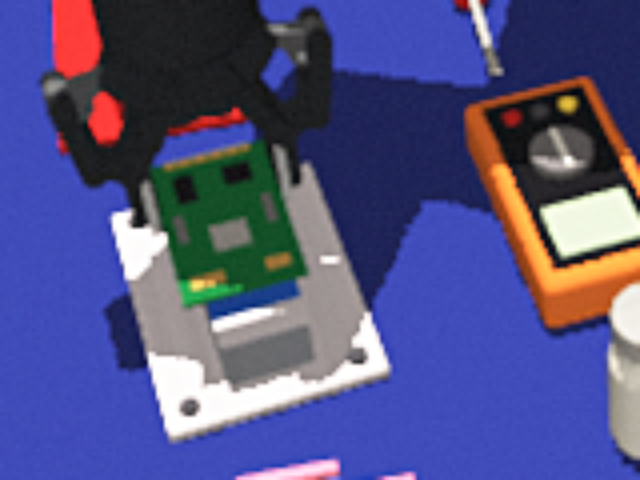

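The board hovers over the pad, aligned. I'm correcting (-1.6, +1.9) mm and lowering to about 2 mm above.

{"method": "step_arm", "body": {"moves": [0.5, -0.008, 0.009, -0.02, 0, 0.5, -0.008, 0.009, -0.04, 0, 0.5, -0.008, 0.009, -0.058, 0, 0.5, -0.008, 0.009, -0.058, 0, 0.5, -0.008, 0.009, -0.058, 0]}}

```text
t: 16.48
tcp_pos: [0.5749, -0.1792, 0.0992]
tool_rot: [-0.035, 0.999, -0.0, -0.0]
force: [-0.2, -0.2, -0.5]
finger_gap: 0.691
gripper_force: 27.3
```

{"method": "step_arm", "body": {"moves": [0.5, 0, 0, -0.003, 0, 0.5, 0, 0, -0.003, 0, 0.5, 0, 0, -0.003, 0]}}

```text
t: 16.85
tcp_pos: [0.5749, -0.1792, 0.0987]
tool_rot: [-0.035, 0.999, -0.0, 0.0]
force: [-0.6, -0.3, -0.4]
finger_gap: 0.687
gripper_force: 27.3
```

{"method": "step_arm", "body": {"moves": [0.5, 0, 0, -0.0025, 0, 0.5, 0, 0, -0.0025, 0]}}

```text
t: 17.1
tcp_pos: [0.5748, -0.1791, 0.0981]
tool_rot: [-0.035, 0.999, 0.0, -0.0]
force: [-0.4, 0.1, 0.0]
finger_gap: 0.69
gripper_force: 27.3
```

{"method": "step_arm", "body": {"moves": [0.5, 0, 0, -0.0015, 0, 0.5, 0, 0, -0.0015, 0]}}

```text
t: 17.35
tcp_pos: [0.5748, -0.1792, 0.0978]
tool_rot: [-0.035, 0.999, 0.0, -0.0]
force: [0.7, 0.1, -0.3]
finger_gap: 0.689
gripper_force: 27.3
```

{"method": "step_arm", "body": {"moves": [0.5, 0, 0, -0.0015, 0, 0.5, 0, 0, -0.0015, 0]}}

```text
t: 17.6
tcp_pos: [0.5749, -0.1792, 0.0975]
tool_rot: [-0.035, 0.999, -0.0, 0.0]
force: [-0.7, 0.2, 0.3]
finger_gap: 0.693
gripper_force: 27.3
```

{"method": "step_arm", "body": {"moves": [0.5, 0, 0, -0.001, 0, 0.5, 0, 0, -0.001, 0]}}

```text
t: 17.85
tcp_pos: [0.5749, -0.1792, 0.0975]
tool_rot: [-0.035, 0.999, -0.0, 0.0]
force: [-1.3, 0.8, 0.6]
finger_gap: 0.689
gripper_force: 27.4
```

{"method": "step_arm", "body": {"moves": [0.5, 0, 0, -0.001, 0, 0.5, 0, 0, -0.001, 0]}}

```text
t: 18.1
tcp_pos: [0.5749, -0.1792, 0.0974]
tool_rot: [-0.035, 0.999, -0.0, 0.0]
force: [0.0, -0.5, 2.7]
finger_gap: 0.691
gripper_force: 27.5
```

{"method": "step_arm", "body": {"moves": [0.5, 0, 0, -0.001, 0, 0.5, 0, 0, -0.001, 0]}}

```text
t: 18.35
tcp_pos: [0.5749, -0.1792, 0.0972]
tool_rot: [-0.035, 0.999, -0.0, 0.0]
force: [-1.7, 0.3, 6.0]
finger_gap: 0.691
gripper_force: 27.6
```

Seated with about 5 N. Releasing gradually.

{"method": "step_arm", "body": {"moves": [0.7, 0, 0, 0.0005, 0, 0.73, 0, 0, 0.0005, 0, 0.78, 0, 0, 0.0005, 0, 0.85, 0, 0, 0.0005, 0, 1, 0, 0, 0.0005, 0, 1, 0, 0, 0.0005, 0, 1, 0, 0, 0.0005, 0]}}

```text
t: 19.23
tcp_pos: [0.5749, -0.1791, 0.097]
tool_rot: [-0.035, 0.999, -0.0, 0.0]
force: [-0.2, -0.5, 1.4]
finger_gap: 1.0
gripper_force: 0.0
```

{"method": "step_arm", "body": {"moves": [1, 0, 0, 0.03, 0, 1, 0, 0, 0.1, 0, 1, 0, 0, 0.3, 0, 1, 0, 0, 0.55, 0, 1, 0.25, 0, 0.65, 0, 1, 0.5, 0, 0.65, 0, 1, 0.5, 0, 0.65, 0, 1, 0.5, 0, 0.65, 0]}}

```text
t: 20.23
tcp_pos: [0.674, -0.1788, 0.2271]
tool_rot: [-0.035, 0.999, 0.0, -0.001]
force: [-0.4, -0.1, -0.6]
finger_gap: 1.0
gripper_force: 0.0
```

```bash
python3 - <<'E'
from h import *
s=manip.sense(); print(s['t'],s['tcp_pos'],s['finger_gap'],s['force'])
d=snap('wrist'); P=cloud(d); hsv=cv2.cvtColor(d['color'],cv2.COLOR_BGR2HSV); cv2.imwrite('pics/end.png',d['color'])
for n,m,z in (('board',(hsv[...,0]>40)&(hsv[...,0]<88)&(hsv[...,1]>90)&(P[...,2]>.035)&(P[...,2]<.06),.0475),('foot',(P[...,2]>.004)&(P[...,2]<.02)&(hsv[...,1]<90)&(np.abs(P[...,1]+.178)<.07),.008)):
    mm=cv2.morphologyEx(cv2.morphologyEx(m.astype(np.uint8),cv2.MORPH_OPEN,np.ones((3,3))),cv2.MORPH_CLOSE,np.ones((11,11)))
    c=max(cv2.findContours(mm,0,2)[0],key=cv2.contourArea)[:,0]; r=cv2.minAreaRect(ray(d,c,z)[:,:2].astype(np.float32))
    q=P[m]; q=q[~np.isnan(q[:,0])]; co=np.linalg.lstsq(np.c_[q[:,:2],np.ones(len(q))],q[:,2],rcond=None)[0]
    print(n,np.round(r[0],4),np.round(r[1],4),r[2],'z',np.median(q[:,2]),'tilt deg',np.degrees(co[:2]))
E
```

```text
20.225 [ 0.67397584 -0.17875132  0.22709364] 0.9998673273318439 [-0.3808257  -0.06737968 -0.58693595]
board [ 0.6019 -0.1774] [0.0991 0.0596] 2.9666693210601807 z 0.04682472512541347 tilt deg [-0.02462931  0.01680688]
foot [ 0.6015 -0.1777] [0.1574 0.1089] 4.046154975891113 z 0.007342308051101226 tilt deg [-0.01913448  0.03907925]
```

View pics/end.png

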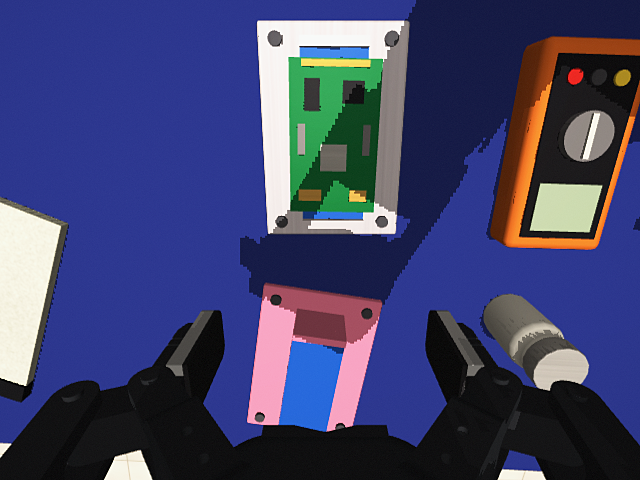

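The board lies flat between the lips, centred within 1 mm and square within about 1° (pixels 289–383 by 55–212). The fingers are clear of it. Handing in.

```bash
python3 -c "
from station import manip
print(manip.sign_off())"
```

```text
the job is handed in; nothing more can be done
None
```

The board lies flat on the white cradle's pad between the end lips, within about 1 mm of centre and 1° of square, and the gripper has let go and moved clear; I handed the job in at about 20 s of the 67 s, and sign-off returned no verdict.

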